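Level the two-pan balance: shift a ring weight over and trim with the rider

TASK

The two tubs on the pan balance do not weigh the same. Take the brass ring weight off the pan that hangs low and thread it onto the spindle of the other pan, fully down on the ring weight already there, easing it on by feel without dropping it or forcing the pan; then make up what is left by dragging the red thumb pad of the rider along the front rail with light finger pressure, until the beam stands level and at rest on its own. Leave the tubs where they stand on the pans and everything else on the table alone.

Things in the scene. Friction and masses are not known exactly. Their poses are not given: they have to be found in the camera images.
- beam (a joint): Beam tilt, rad: 0 level, positive = left (+y) pan up; stops at +-0.08. Turns about the balance's own x, 88 mm above the table, midway between the pans; each pan's centre is 140 mm off that axis (1.4 mm up or down per 0.01 rad), pans stay horizontal. Untouched, it settles in about 1.5 s at a tilt in proportion to the unbalance: 0.034 rad per 10 g, 0.005 rad per mm of rider. Level: within 0.012.
- poise (a joint): Rider position along its rail, m, from the red middle mark, positive towards the left (+y) pan; end stops at +-0.055. A felt brake (1.5 N to slide it) holds it where it is left. Towards a pan makes that pan heavier, 14 g per 10 mm. Pressing on it tips the beam (a few mm of soft give under the finger, then a firm stop), so the tilt counts only when the rider is let go.
- rider_pad (a point): Middle of the ribbed top face of the rider's red thumb pad, 26 x 42 mm (42 along the rail), standing 2 mm proud of the white rail: too low to pinch, so it is dragged by a fingertip pressed on it with 5 to 8 N. Own y runs along the rail, the way it slides. The rail (44 mm wide, 170 mm long) lies 130 mm in front (robot side) of the beam's middle line and tilts with the beam.
- pan_left_spindle (a point): Tip of the upright steel spindle on the left (+y) pan: 11 mm in diameter, 64 mm tall above the pan's plate, with only a small chamfer (1.5 mm) at its tip. x and y axes as the balance's, x pointing away from the robot, y to its left along the beam. Rises and sinks with the pan.
- pan_right_spindle (a point): The same on the right (-y) pan.
- pan_left_plate (a point): Centre of the top face of the left pan: a flat steel plate 156 mm in diameter. The spindle stands 45 mm in front of it (-x).
- pan_right_plate (a point): The same on the right pan.
- ring_a_center (a point): Centre of the brass ring weight that starts on the left pan's spindle: 40 mm in diameter, 28 mm tall, 220 g, through hole 13.2 mm wide (about 1 mm play all round the spindle). Seated on the plate, its centre is 50 mm below the spindle's tip; seated on top of the other ring weight, 22 mm below.
- ring_b_center (a point): The same ring weight, starting on the right pan's spindle.
- tub_red_center (a point): Centre of a sealed white tub, red lid, 69 mm in diameter, 47 mm tall, on one of the pans, about 35 mm behind its centre. The heavier tub: with the ring weight moved over, its pan is still the heavier by 25 to 55 g, for the rider to take up.
- tub_yellow_center (a point): The same with a yellow lid, the lighter one, on the other pan.
- mug: Blue mug, 80 mm wide and 90 mm tall; origin at its underside. Not to be moved.
- counters_red: Stack of red counters, 34 mm wide, 29 mm tall; origin at its underside. Not to be moved.
- counters_yellow: Stack of yellow counters, same size. Not to be moved.
- tub_green: Spare tub with a green lid standing on the table. Not to be moved.
- goggles: Goggles with two metal eye cups, 54 mm tall. Not to be moved.
- game_tray: Blue game tray with an upright rack, 150 x 200 mm, 104 mm tall. Not to be moved.
Mind the look-alikes: they are no part of the job. Leave any blue or grey look-alike of the part that bears tub_red_center alone.

How it is judged (in metres and radians):
On the way, in this order (a step that is already met when the one before it is completed fails the run):
1. the ring weight from the low pan sits fully down on the other pan's spindle, on the ring weight already there (((horizontal distance between tub_red_center and pan_left_plate below 0.06 m and ((horizontal distance between ring_b_center and pan_right_spindle below 0.003 m and z of ring_b_center in the frame of pan_right_spindle between -0.053 and -0.047 m) and (horizontal distance between ring_a_center and pan_right_spindle below 0.003 m and z of ring_a_center in the frame of pan_right_spindle between -0.025 and -0.019 m))) or (horizontal distance between tub_red_center and pan_right_plate below 0.06 m and ((horizontal distance between ring_a_center and pan_left_spindle below 0.003 m and z of ring_a_center in the frame of pan_left_spindle between -0.053 and -0.047 m) and (horizontal distance between ring_b_center and pan_left_spindle below 0.003 m and z of ring_b_center in the frame of pan_left_spindle between -0.025 and -0.019 m))))), for 0.2 s.
2. the rider has been slid and let go, and the beam stands level by itself (((horizontal distance between tub_red_center and pan_left_plate below 0.06 m and ((horizontal distance between ring_b_center and pan_right_spindle below 0.003 m and z of ring_b_center in the frame of pan_right_spindle between -0.053 and -0.047 m) and (horizontal distance between ring_a_center and pan_right_spindle below 0.003 m and z of ring_a_center in the frame of pan_right_spindle between -0.025 and -0.019 m))) or (horizontal distance between tub_red_center and pan_right_plate below 0.06 m and ((horizontal distance between ring_a_center and pan_left_spindle below 0.003 m and z of ring_a_center in the frame of pan_left_spindle between -0.053 and -0.047 m) and (horizontal distance between ring_b_center and pan_left_spindle below 0.003 m and z of ring_b_center in the frame of pan_left_spindle between -0.025 and -0.019 m)))) and value of joint beam between -0.012 and 0.012 rad and contact force between anything else and the fingers below 0.05 N), for 0.3 s.
At the end, for the whole second after the job is handed in: Both ring weights are on the spindle beside the yellow tub, the moved one fully down on the other (within 3 mm); both tubs stand on their pans; the beam is level within 0.012 rad (pans within 3.4 mm of equal height) and at rest, free of the robot (((horizontal distance between tub_red_center and pan_left_plate below 0.06 m and ((horizontal distance between ring_b_center and pan_right_spindle below 0.003 m and z of ring_b_center in the frame of pan_right_spindle between -0.053 and -0.047 m) and (horizontal distance between ring_a_center and pan_right_spindle below 0.003 m and z of ring_a_center in the frame of pan_right_spindle between -0.025 and -0.019 m))) or (horizontal distance between tub_red_center and pan_right_plate below 0.06 m and ((horizontal distance between ring_a_center and pan_left_spindle below 0.003 m and z of ring_a_center in the frame of pan_left_spindle between -0.053 and -0.047 m) and (horizontal distance between ring_b_center and pan_left_spindle below 0.003 m and z of ring_b_center in the frame of pan_left_spindle between -0.025 and -0.019 m)))) and value of joint beam between -0.012 and 0.012 rad and velocity of joint beam between -0.02 and 0.02 rad/s and ((horizontal distance between tub_red_center and pan_left_plate below 0.06 m and z of tub_red_center in the frame of pan_left_plate below 0.03 m) or (horizontal distance between tub_red_center and pan_right_plate below 0.06 m and z of tub_red_center in the frame of pan_right_plate below 0.03 m)) and ((horizontal distance between tub_yellow_center and pan_left_plate below 0.06 m and z of tub_yellow_center in the frame of pan_left_plate below 0.03 m) or (horizontal distance between tub_yellow_center and pan_right_plate below 0.06 m and z of tub_yellow_center in the frame of pan_right_plate below 0.03 m)) and linear speed of each of ring_a, ring_b below 0.02 m/s); the robot touches nothing.
It fails at once if a ring weight was dropped or pressed on a pan, a spindle or the other ring weight with more than 15 N (contact force between any of ring_a, ring_b and balance above 15 N or contact force between ring_a and ring_b above 15 N).
It fails at once if the rider, the rail or the pans were pressed by the robot with more than 25 N (contact force between any of the fingers, the arm and balance above 25 N).
It fails at once if a tub was shoved or lifted (moved more than 35 mm, pan travel included) or tipped ((distance of tub_red_center from where it was at the start of the episode above 0.035 m or angle between tub_red_center's own z axis and vertical above 0.3 rad) or (distance of tub_yellow_center from where it was at the start of the episode above 0.035 m or angle between tub_yellow_center's own z axis and vertical above 0.3 rad)).
It fails at once if something else on the table was moved more than 20 mm (distance of any of mug, counters_red, counters_yellow, tub_green, goggles, game_tray from where it was at the start of the episode above 0.02 m).
It also fails if it takes over 72 s, if anything falls off the work surface, if the arm or the gripper's body presses on something with over 40 N, if the wrist force passes 120 N, or if a joint passes its speed limit or range.

ROBOT

A 6-joint arm with a two-finger parallel gripper is mounted at the origin on the work surface. World frame = base frame: x ahead of the robot, y to its left, z up, the work surface at z = 0. Lengths are in mm, angles in degrees, forces in N, time in s.
With the tool pointing down it reaches from about 350 to 875 mm from the base axis. Payload 4.2 kg.
Tool frame: the origin (TCP) lies on the centre line of the jaws, within the pads' length; the fingertips stand 8 mm ahead of it and the grasp point (between the pads) lies 11 mm behind it; x points along the fingers, y is the direction in which the jaws open and shut, and the axes are right-handed (so a half turn about x gives the same grasp; the last joint's range is limited). The gripper opens to 87 mm and grips with 3 to 60 N. Pads are 19 mm wide; open, the fingers measure 117 mm over their backs; the gripper's body (75 mm by 190 mm) begins 51 mm behind the grasp point.
Start: joints at [78.701, 22.042, 0.453, 0, -68.411, -14.817], TCP at [275.079, 561.187, 230.55] pointing down, gripper open.
Joint ranges: [-179.83, 179.83], [-69.29, 118.12], [-61.27, 80.66], [-181.25, 117.63], [-171.15, -9.14], [-177.46, 177.46]. Speed limits (degrees/s): [159.86, 159.86, 180, 180, 180, 180].

INTERFACE

Orientations are given as [roll, pitch, yaw] about the fixed x, y, z axes, in that order (R = Rz(yaw) Ry(pitch) Rx(roll)).
In Python, from station import ctrl gives the robot as it stands.
- The arm moves only by the tool send_rows, never from a script. Its argument "motion" is a list of rows, each a list of 4 numbers: the shift along the tool's x, y, z in m, then the turn about the tool's x in rad. In form: [[x, y, z, turn], ...]. A call has 1 to 20 rows; each row shifts and turns the commanded pose from where the row before left it, along the tool's axes as they then stand; what a row does not reach is not made up. A row lasts 1/8 s, in which the tool goes at most 62.5 mm and 10.7 degrees, less where a joint would pass 70% of its speed; a pose out of reach is approached as far as the arm can. A call is refused whole if a number of a shift passes 0.0625 or a number of a turn 0.188, either way. A call with a gripper value outside its range is refused whole. "grip" is the finger opening in m, from 0 to 0.087, set as the call begins (left out, the last holds). The fingers move at their own pace and stop on an object; "newtons" is the grip in N (left out, the last holds). Time passes only in rows, so rows that do not move let the fingers close. It gives the time, the measured TCP pose, the force and the opening at its end, in the units of the state.
- ctrl.sense(): the state, without advancing time (a new reading comes with each control period).
- ctrl.camera(name): name is "scene" or "top" or "wrist"; returns the picture (384x512x3 uint8, red, green, blue); there is no depth.
- ctrl.camera_info(name): a dict with "fx", "fy", "cx", "cy" (pixels), "R" (3x3) and "t" (3): a world point X has camera coordinates R X + t; the wrist camera has in their place "tool_from_camera" (4x4, takes a point from camera to tool coordinates, whose origin is the TCP and whose axes are the tool frame's). Camera axes: x right, y down, z forward; pixel columns grow to the right and rows downward; lengths in mm; the calibration is good to about 2 mm. A picture is of the moment at which its call begins: read the wrist's pose just before it. camera_info takes no time and is no camera call.
- ctrl.job_done(): hands the job in, once; it reports no verdict.
The state is a dict: "t": time; "q": joint angles; "joint_velocities": joint speeds; "joint_efforts": joint torques, N m; "tool_pos": TCP position; "eef_rot": TCP orientation; "force": force on the tool from outside, world axes, zero at the start; "wrist_torque": the same for the moment, N m; "opening": finger opening in mm.
Only numpy, scipy, OpenCV 4.12 (cv2) and the standard library are available. Lean on these libraries where they do the work, as an engineer would, in place of code of your own. Each camera call takes 0.05 s, during which the arm holds its last target. There are 200 camera calls.

## Working session

There is one attempt and no reset: what is moved stays moved. The work goes in short steps, Python scripts to look and compute and a tool call to move; the robot and the scene stay as the last step left them, time stands still between calls to the robot, and variables do not carry over. Pictures are saved under pics/ and viewed, about 8 in all and at most 12, crops included, and the job is handed in when it is done.

Besides the shell and the picture viewer there is one more tool, called after ">>>" as name([rows], argument=value, ...), one row to a line, values as JSON. send_rows: Moves the arm, as the interface text tells. Its arguments: {"type":"object","properties":{"motion":{"type":"array","items":{"type":"array","items":{"type":"number"}}},"grip":{"type":"number"},"newtons":{"type":"number"}},"required":["motion"]}

```bash
ls; mkdir -p pics
python3 - <<'E'
from station import ctrl
import cv2, numpy as np
print(ctrl.sense())
ims=[]
for n in ("scene","top"):
    im=ctrl.camera(n); cv2.imwrite(f"pics/{n}0.png",im[:,:,::-1]); ims.append(im[:,:,::-1]); print(n,ctrl.camera_info(n))
print(ctrl.camera_info("wrist"))
a=np.hstack(ims)
cv2.imwrite("pics/both0.png",cv2.resize(a,(800,300)))
E
```

```text
pics
{'t': 0.0, 'q': array([ 7.87017399e+01,  2.20905108e+01,  3.82340165e-01, -3.00637421e-02,
       -6.84108606e+01, -1.48166186e+01]), 'joint_velocities': array([ 0.00570419, -0.0045274 ,  0.06294897,  0.05861034, -0.01298842,
       -0.02236568]), 'joint_efforts': array([-1.90321643e-04, -3.90667140e+01,  1.87406981e+01,  4.21990424e+00,
        1.10452058e-02, -1.95807424e-04]), 'tool_pos': array([274.8306015 , 560.69942485, 229.47692409]), 'eef_rot': array([  91.61091775,   89.87773293, -114.51505183]), 'force': array([-0.2919823 ,  0.24179747, -0.96510577]), 'wrist_torque': array([-0.0152455 , -0.00031216, -0.02665112]), 'opening': 86.85373210295562}
scene {'fx': 467.97821674305385, 'fy': 467.97821674305385, 'cx': 256.52286939362966, 'cy': 190.53066572870748, 'R': array([[-0.86289175,  0.50514937, -0.01555423],
       [ 0.42950894,  0.71676878, -0.54933104],
       [-0.26634544, -0.48069391, -0.83546004]]), 't': array([ 496.95452938, -177.80716734, 1578.81972704])}
top {'fx': 370.04453217666, 'fy': 370.04453217666, 'cx': 258.00635615394674, 'cy': 197.02136364431908, 'R': array([[-0.01031988, -0.99971632,  0.02146567],
       [-0.98721444,  0.00677137, -0.1592539 ],
       [ 0.15906337, -0.0228347 , -0.98700427]]), 't': array([ -22.08529546,  569.13613674, 1160.8225825 ])}
{'fx': 295.7427000515798, 'fy': 295.7427000515798, 'cx': 251.59826306179076, 'cy': 192.53356660909282, 'tool_from_camera': array([[ 1.56434538e-03, -3.04265373e-01,  9.52586025e-01,
        -1.55355366e+02],
       [ 9.99998776e-01,  4.84123031e-04, -1.48757335e-03,
         2.75205548e-01],
       [-8.55177241e-06,  9.52587187e-01,  3.04265758e-01,
        -8.36648322e+01],
       [ 0.00000000e+00,  0.00000000e+00,  0.00000000e+00,
         1.00000000e+00]])}
```

View pics/scene0.png

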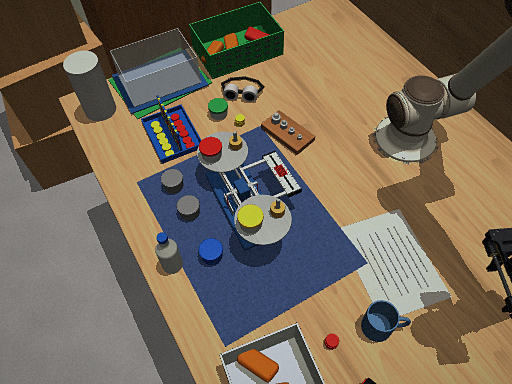

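View pics/top0.png

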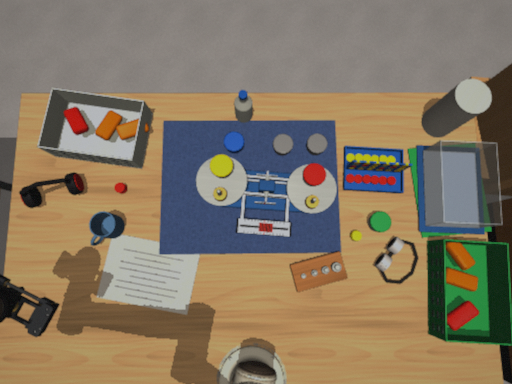

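The red tub is on the right pan (top 314,174; ring at about 312,201) and that pan is low. The yellow tub is on the left pan (222,166; ring at 220,193). The rider is at about top (265,227). So ring B goes from right to left.

```bash
cat > h.py <<'E'
import numpy as np, cv2
from scipy.spatial.transform import Rotation as Ro
from station import ctrl
def pose():
    s=ctrl.sense(); return Ro.from_euler('xyz',s['eef_rot'],degrees=True).as_matrix(), np.array(s['tool_pos']), s
def cam(n):
    "R,t with Xc=R X+t, K"
    c=ctrl.camera_info(n); K=(c['fx'],c['fy'],c['cx'],c['cy'])
    if n=='wrist':
        Rt,p,_=pose(); T=np.array(c['tool_from_camera']); Rw=Rt@T[:3,:3]; o=p+Rt@T[:3,3]
        return Rw.T,-Rw.T@o,K
    return np.array(c['R']),np.array(c['t']),K
def ray(C,uv):
    R,t,K=C; d=R.T@np.array([(uv[0]-K[2])/K[0],(uv[1]-K[3])/K[1],1]); return -R.T@t,d/np.linalg.norm(d)
def onz(C,uv,z):
    o,d=ray(C,uv); return o+d*(z-o[2])/d[2]
def proj(C,X):
    R,t,K=C; x=R@np.array(X,float)+t; return np.array([K[0]*x[0]/x[2]+K[2],K[1]*x[1]/x[2]+K[3]])
def tri(rs):
    A=0;b=0
    for o,d in rs:
        P=np.eye(3)-np.outer(d,d); A=A+P; b=b+P@o
    X=np.linalg.solve(A,b); return X,[np.linalg.norm((np.eye(3)-np.outer(d,d))@(X-o)) for o,d in rs]
def shot(n,f):
    C=cam(n); im=ctrl.camera(n)[:,:,::-1].copy(); cv2.imwrite('pics/%s.png'%f,im); return C,im
def blobs(im,lo,hi,amin=8):
    m=cv2.inRange(cv2.cvtColor(im,cv2.COLOR_BGR2HSV),np.array(lo),np.array(hi))
    n,l,st,c=cv2.connectedComponentsWithStats(m); return [(c[i].round(1),st[i].tolist()) for i in range(1,n) if st[i,4]>=amin]
E
python3 - <<'E'
from h import *
T,S=cam('top'),cam('scene')
it,is_=cv2.imread('pics/top0.png'),cv2.imread('pics/scene0.png')
for n,im,(x0,y0,x1,y1) in (('top',it,(190,140,350,245)),('scene',is_,(185,120,310,250))):
    c=im[y0:y1,x0:x1]
    for k,lo,hi in (('red',(0,150,90),(6,255,255)),('yel',(24,150,120),(34,255,255)),('brass',(12,120,60),(24,255,255))):
        print(n,k,[(tuple(p+[x0,y0]),s) for p,s in blobs(c,lo,hi)])
R,p,_=pose(); print(R.round(3))
ct=cv2.resize(it[140:245,190:350],None,fx=5,fy=5,interpolation=cv2.INTER_CUBIC)
cv2.imwrite('pics/c1.png',ct)
E
```

```text
top red [((np.float64(313.8), np.float64(174.3)), [113, 24, 23, 22, 381]), ((np.float64(348.1), np.float64(178.0)), [157, 35, 3, 7, 19]), ((np.float64(265.4), np.float64(227.0)), [70, 83, 12, 8, 85])]
top yel [((np.float64(221.1), np.float64(165.3)), [20, 15, 23, 22, 400]), ((np.float64(348.2), np.float64(157.2)), [157, 14, 3, 8, 20]), ((np.float64(219.9), np.float64(193.9)), [24, 48, 12, 12, 73]), ((np.float64(310.9), np.float64(202.0)), [116, 56, 12, 12, 65])]
top brass [((np.float64(342.8), np.float64(142.8)), [147, 1, 13, 5, 36]), ((np.float64(341.3), np.float64(176.3)), [147, 7, 13, 55, 293]), ((np.float64(220.7), np.float64(191.2)), [27, 47, 8, 10, 25]), ((np.float64(312.0), np.float64(197.8)), [116, 55, 13, 8, 33]), ((np.float64(344.8), np.float64(220.3)), [150, 68, 10, 26, 228]), ((np.float64(344.9), np.float64(239.4)), [151, 94, 9, 11, 61])]
scene red [((np.float64(185.8), np.float64(132.8)), [0, 10, 3, 6, 14]), ((np.float64(188.3), np.float64(142.0)), [0, 17, 9, 11, 70]), ((np.float64(209.8), np.float64(145.5)), [14, 17, 23, 18, 318]), ((np.float64(279.9), np.float64(170.2)), [89, 45, 13, 12, 80])]
scene yel [((np.float64(249.9), np.float64(215.3)), [52, 84, 27, 23, 450])]
scene brass [((np.float64(199.9), np.float64(128.2)), [6, 0, 24, 19, 145]), ((np.float64(234.3), np.float64(130.7)), [26, 0, 49, 30, 384]), ((np.float64(290.3), np.float64(132.0)), [75, 0, 50, 31, 791]), ((np.float64(290.9), np.float64(159.1)), [80, 11, 45, 57, 281]), ((np.float64(307.9), np.float64(146.2)), [120, 24, 5, 5, 10]), ((np.float64(190.8), np.float64(154.5)), [0, 31, 12, 9, 45]), ((np.float64(303.5), np.float64(161.6)), [113, 30, 12, 23, 60]), ((np.float64(277.4), np.float64(209.1)), [85, 81, 15, 17, 147]), ((np.float64(251.6), np.float64(225.7)), [57, 101, 20, 8, 34])]
[[-0.001 -0.44  -0.898]
 [-0.002 -0.898  0.44 ]
 [-1.     0.002 -0.   ]]
```

View pics/c1.png

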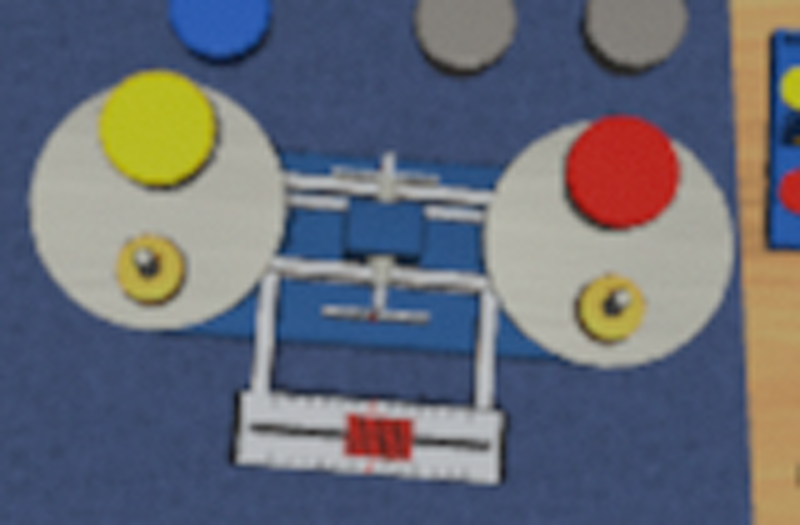

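The crop shows the left ring with tip at (146,260) in crop, the right tip at (620,298) and the rider near the middle mark. Triangulate the lids and pad for heights, then the spindles.

Run:
```python
from h import *
T,S=cam('top'),cam('scene')
for n,a,b in (('red',(313.8,174.3),(209.8,145.5)),('yel',(221.1,165.3),(249.9,215.3)),('pad',(265.4,227),(279.9,170.2))):
    X,e=tri([ray(T,a),ray(S,b)]); print(n,X.round(1),np.round(e,1))
R=tri([ray(T,(313.8,174.3)),ray(S,(209.8,145.5))])[0];Y=tri([ray(T,(221.1,165.3)),ray(S,(249.9,215.3))])[0]
d=Y-R; print('dist',np.linalg.norm(d[:2]),'yaw',np.degrees(np.arctan2(-d[0],d[1])))
for n,L,uv,ru in (('L',Y,(219.2,192),(219.9,193.6)),('Rr',R,(314,199.6),(312,200.8))):
    pl=L[2]-47
    print(n,'plate z',pl,'tip',onz(T,uv,pl+64).round(1),'ring top',onz(T,ru,pl+28).round(1),'ring in scene',proj(S,onz(T,uv,pl+64)).round(1))
```

```text
red [ 620.  -193.3  150.9] [0.2 0.2]
yel [643.4  84.4 172.1] [0.9 0.9]
pad [466.7 -47.2  90.8] [1. 1.]
dist 278.6973093580596 yaw -4.805359037445793
L plate z 125.06864721461048 tip [561.2  87.5 189.1] ring top [562.7  88.4 153.1] ring in scene [277.1 198.9]
Rr plate z 103.86179538992192 tip [ 540.5 -188.4  167.9] ring top [ 542.3 -188.5  131.9] ring in scene [233.8 132.1]
```

>>> send_rows([
  [0, 0, 0, -0.126],
  [0, 0, 0, -0.126],
  [0, 0, 0, -0.126],
  [-0.002, 0.045, -0.0322, 0],
  [-0.002, 0.045, -0.0322, 0],
  [-0.002, 0.045, -0.0322, 0],
  [-0.002, 0.045, -0.0322, 0],
  [-0.002, 0.045, -0.0322, 0],
  [-0.002, 0.045, -0.0322, 0],
  [-0.002, 0.045, -0.0322, 0],
  [-0.002, 0.045, -0.0322, 0],
  [-0.002, 0.045, -0.0322, 0],
  [-0.002, 0.045, -0.0322, 0],
  [0, 0, 0, 0],
  [0, 0, 0, 0],
  [0, 0, 0, 0],
])

```text
t: 2.1
tool_pos: [560.6, 88.5, 250.4]
eef_rot: [0.4, 90.0, 176.0]
force: [-0.1, 0.4, -0.2]
opening: 87.2
```

Run:
```python
from h import *
R,p,s=pose(); print(p.round(1),R.round(3),s['force'])
C,im=shot('wrist','w1')
print(proj(C,(561.2,87.5,189.1)),proj(C,p))
print(blobs(im,(15,100,60),(34,255,255),30))
```

```text
[560.6  88.5 250.4] [[-0.    -0.076 -0.997]
 [ 0.    -0.997  0.076]
 [-1.     0.     0.   ]] [-0.1127844   0.39275848 -0.15563028]
[253.07041941 209.35565841] [251.8545937  247.90238749]
[(array([ 51. , 136.4]), [0, 0, 117, 245, 15599]), (array([248.9,  94.7]), [203, 46, 93, 98, 7049]), (array([250.4, 188.1]), [228, 166, 45, 49, 1344]), (array([506.8, 183.1]), [500, 167, 12, 32, 267]), (array([112.9, 249.8]), [108, 248, 12, 5, 44]), (array([ 91.9, 286.3]), [82, 261, 27, 51, 664]), (array([411.6, 286.3]), [395, 261, 28, 51, 672]), (array([384.9, 266.3]), [373, 262, 22, 10, 129]), (array([287. , 269.7]), [234, 265, 95, 7, 241]), (array([336.8, 326.3]), [205, 299, 307, 44, 8188])]
```

View pics/w1.png

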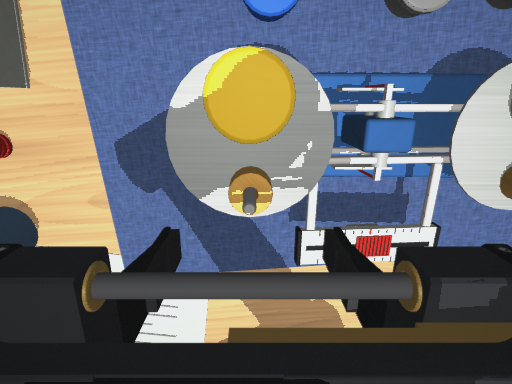

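>>> send_rows([
  [0.0044, 0.0558, 0, 0],
  [0.0044, 0.0558, 0, 0],
  [0.0044, 0.0558, 0, 0],
  [0.0044, 0.0558, 0, 0],
  [0.0044, 0.0558, 0, 0],
  [0, 0, 0, 0],
  [0, 0, 0, 0],
  [0, 0, 0, 0],
])

```text
t: 3.15
tool_pos: [539.9, -189.1, 228.9]
eef_rot: [-171.3, 90.0, 4.4]
force: [0.3, 0.6, 0.3]
opening: 87.2
```

Run:
```python
from h import *
R,p,s=pose(); print(p.round(1),R.round(3),s['force'])
C,im=shot('wrist','w2')
print(proj(C,(540.5,-188.4,167.9)),proj(C,p))
print(blobs(im,(15,100,60),(34,255,255),30))
a=cv2.imread('pics/w1.png')
f=lambda i:cv2.resize(i[160:225,210:290],None,fx=5,fy=5,interpolation=cv2.INTER_CUBIC)
cv2.imwrite('pics/c2.png',np.hstack([f(a),f(im)]))
```

```text
[ 539.9 -189.1  228.9] [[ 0.001 -0.075 -0.997]
 [ 0.    -0.997  0.075]
 [-1.    -0.    -0.001]] [0.349723   0.60559955 0.29965264]
[250.89915565 209.69030619] [251.85563082 247.90397071]
[(array([443.4,  13.2]), [369, 0, 143, 45, 3224]), (array([348.2,   5.3]), [339, 2, 20, 8, 116]), (array([347.7,  17.9]), [339, 15, 19, 7, 105]), (array([347. ,  35.3]), [338, 24, 19, 22, 290]), (array([382.8,  42.5]), [373, 41, 20, 4, 62]), (array([410.6,  42.4]), [401, 41, 21, 4, 64]), (array([468.3,  41.7]), [457, 40, 23, 4, 59]), (array([496.5,  41.5]), [485, 40, 24, 4, 62]), (array([345.1,  65. ]), [338, 54, 16, 22, 299]), (array([344.5,  81.8]), [338, 78, 14, 8, 94]), (array([432.3, 114.7]), [337, 91, 175, 39, 1759]), (array([364.2, 126. ]), [338, 124, 58, 5, 128]), (array([468.8, 131.8]), [398, 124, 114, 14, 430]), (array([499.7, 149.6]), [482, 145, 30, 9, 133]), (array([484.3, 160.7]), [454, 156, 58, 12, 415]), (array([426.4, 169.9]), [403, 160, 53, 37, 435]), (array([250.4, 189.2]), [229, 168, 44, 48, 1324]), (array([487.6, 178.1]), [457, 172, 55, 14, 486]), (array([380.9, 178.7]), [360, 174, 37, 9, 127]), (array([364.4, 187.9]), [351, 185, 25, 7, 55]), (array([494.2, 199.7]), [475, 195, 37, 11, 281]), (array([410.3, 230.2]), [357, 209, 155, 40, 1636]), (array([490.2, 213.9]), [469, 212, 43, 4, 99]), (array([ 91.9, 286.3]), [82, 261, 27, 51, 666]), (array([411.6, 286.2]), [395, 261, 28, 51, 679]), (array([294.5, 266.5]), [274, 262, 42, 10, 108]), (array([301.4, 329.5]), [135, 299, 377, 44, 7903])]
```

View pics/c2.png

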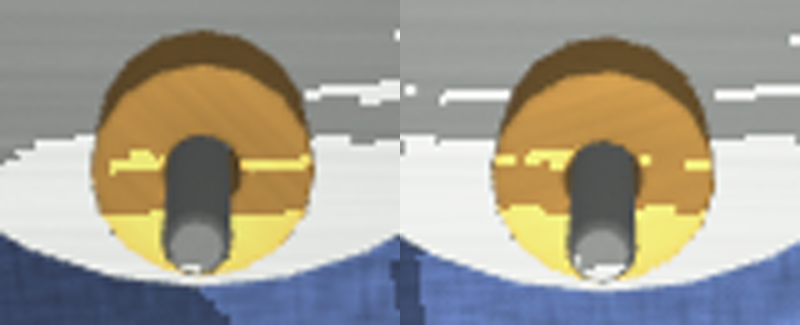

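Tips found in the crops: left about (249.4, 208.5) px, right about (250.2, 210.0) px. The right ring sits centred on its spindle. Next I descend on ring B.

>>> send_rows([
  [0.03, -0.0011, -0.0004, 0],
  [0.03, 0, 0, 0],
  [0.025, 0, 0, 0],
  [0.015, 0, 0, 0],
  [0.007, 0, 0, 0],
  [0.003, 0, 0, 0],
  [0, 0, 0, 0],
  [0, 0, 0, 0],
], grip=0.065, newtons=15)

```text
t: 4.2
tool_pos: [540.4, -189.7, 119.3]
eef_rot: [177.1, 89.9, -7.4]
force: [-0.3, -0.2, 0.3]
opening: 65.1
```

Run:
```python
from h import *
R,p,s=pose(); print(p.round(1),s['force'])
C,im=shot('wrist','w3')
print(proj(C,(540.3,-188,167.9)),proj(C,(540.3,-188,131.5)))
cv2.imwrite('pics/c3.png',cv2.resize(im[100:384,100:412],None,fx=2,fy=2))
```

```text
[ 540.4 -189.7  119.3] [-0.31970248 -0.20448885  0.32241145]
[247.93107561 302.65571076] [248.80979151 258.9415663 ]
```

View pics/c3.png

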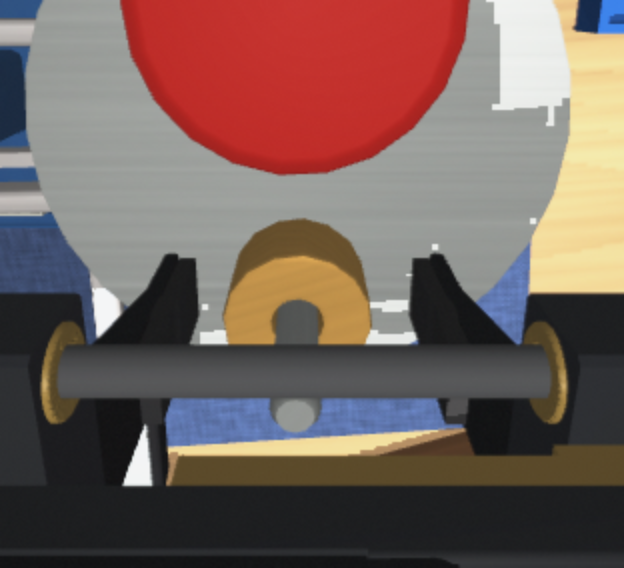

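The wrist view shows the ring centre about 1.5 mm left (+y) of the jaw centre, with the tip at about (247.5, 307.5). I shift and then close.

>>> send_rows([
  [0.001, -0.0015, 0, 0],
  [0, 0, 0, 0],
  [0, 0, 0, 0],
])

```text
t: 4.62
tool_pos: [540.0, -188.1, 117.6]
eef_rot: [133.2, 90.0, -51.3]
force: [0.3, 0.7, -0.6]
opening: 65.0
```

>>> send_rows([
  [0, 0, 0, 0],
  [0, 0, 0, 0],
  [0, 0, 0, 0],
  [0, 0, 0, 0],
  [0, 0, 0, 0],
], grip=0.03, newtons=15)

```text
t: 5.25
tool_pos: [540.1, -188.1, 117.6]
eef_rot: [164.1, 90.0, -20.4]
force: [0.1, -0.7, 0.2]
opening: 39.0
```

Run:
```python
from h import *
R,p,s=pose(); print(p.round(1),s['force'],s['opening'])
C,im=shot('wrist','w4')
# triangulate right tip from w2,w3 with stored poses
Rt=R; c=ctrl.camera_info('wrist'); T=np.array(c['tool_from_camera']); K=(c['fx'],c['fy'],c['cx'],c['cy'])
def C_(p): 
    Rw=Rt@T[:3,:3]; return Rw.T,-Rw.T@(np.array(p)+Rt@T[:3,3]),K
print(tri([ray(C_((539.9,-189.1,228.9)),(250.2,210.)),ray(C_((540.4,-189.7,119.3)),(247.5,307.5))]))
print('left',onz(C_((560.6,88.5,250.4)),(249.4,208.5),190))
for _ in range(4): ctrl.camera('wrist'); s=ctrl.sense(); print(s['tool_pos'].round(1),s['force'].round(2))
```

```text
[ 540.1 -188.1  117.6] [ 0.14529295 -0.68177173  0.16685981] 38.99671341620267
(array([ 542.42018656, -188.04889317,  173.47790502]), [np.float64(0.05276003614122562), np.float64(0.052760036141259584)])
left [562.51172483  90.30736789 190.        ]
[ 540.  -188.1  117.5] [ 0.07  1.01 -0.81]
[ 540.  -188.1  117.5] [-0.2   0.24 -0.18]
[ 540.  -188.   117.6] [-0.19  0.21 -0.12]
[ 540.1 -188.1  117.6] [-0.91 -1.06  0.31]
```

>>> send_rows([
  [-0.004, 0, 0, 0],
  [-0.008, 0, 0, 0],
  [-0.008, 0, 0, 0],
  [0, 0, 0, 0],
  [0, 0, 0, 0],
])

```text
t: 6.12
tool_pos: [539.9, -188.0, 137.5]
eef_rot: [-45.6, 90.0, 129.9]
force: [-0.7, 0.4, -2.6]
opening: 39.1
```

Run:
```python
from h import *
a=[]
for i in range(4):
    C,im=shot('wrist','w5'); R,p,s=pose(); a.append(s['force'])
print(p.round(1),np.mean(a,0).round(2),s['opening'])
b=cv2.imread('pics/w4.png')
f=lambda i:cv2.resize(i[200:330,180:320],None,fx=2.8,fy=2.8,interpolation=cv2.INTER_CUBIC)
cv2.imwrite('pics/c4.png',np.hstack([f(b),f(im)]))
```

```text
[ 539.9 -188.   137.2] [-0.54  0.06 -2.09] 39.26173252307889
```

View pics/c4.png

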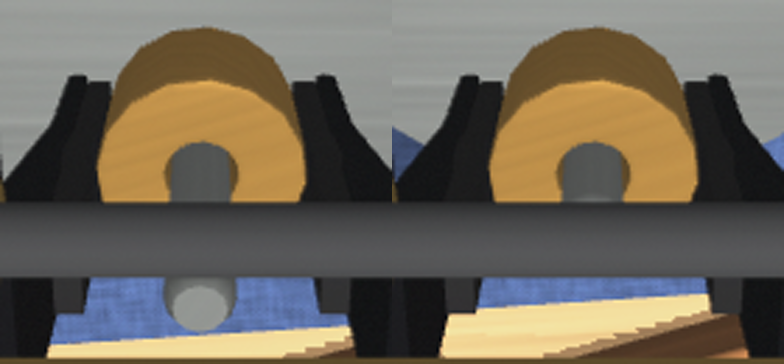

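>>> send_rows([
  [-0.02, 0, 0, 0],
  [-0.025, 0, 0, 0],
  [-0.02, 0, 0, 0],
  [-0.017, 0, 0, 0],
  [0, -0.03, 0, 0],
  [0, -0.045, -0.0002, 0],
  [0, -0.05, -0.0002, 0],
  [0, -0.05, -0.0002, 0],
  [0, -0.05, -0.0002, 0],
  [0, -0.034, 0, 0],
  [0, -0.0199, 0, 0],
  [0, 0, 0, 0],
  [0, 0, 0, 0],
  [0, 0, 0, 0],
])

```text
t: 8.07
tool_pos: [562.4, 88.9, 219.6]
eef_rot: [40.1, 90.0, -144.5]
force: [0.0, 0.4, -1.7]
opening: 38.7
```

Run:
```python
from h import *
a=[]
for i in range(5):
    C,im=shot('wrist','w6'); R,p,s=pose(); a.append(s['force'])
print(p.round(2),R.round(3),np.mean(a,0).round(2),s['opening'])
d=np.array([561.65,90.1,p[2]])-p; print('tool delta',(R.T@d).round(2))
C,im=shot('scene','s6'); 
cv2.imwrite('pics/c5.png',np.hstack([cv2.resize(im[130:260,190:320],(390,390)),cv2.resize(cv2.imread('pics/w6.png')[190:340,176:326],(390,390))]))
```

```text
[562.54  89.44 219.62] [[ 0.    -0.078 -0.997]
 [ 0.    -0.997  0.078]
 [-1.    -0.    -0.   ]] [ 0.06 -0.26 -2.37] 39.066315541839174
tool delta [-0.   -0.59  0.94]
```

View pics/c5.png

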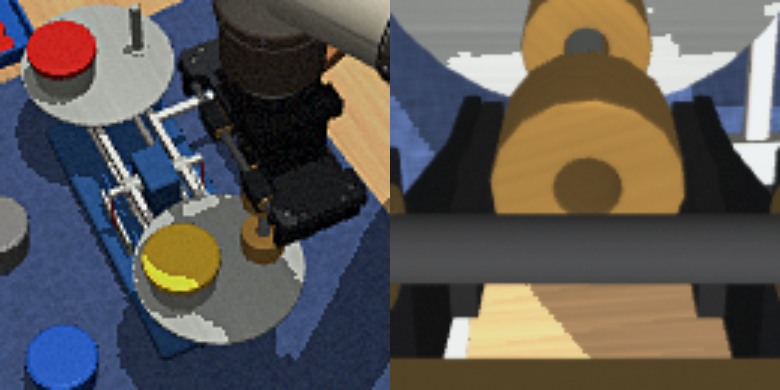

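Run:
```python
import cv2
for f in ('w4','w5','w6'):
    im=cv2.imread(f'pics/{f}.png')
    print(f,'col251',[(v,im[v,251].tolist()) for v in range(246,260)])
    print('row264',[(u,im[262,u].tolist()) for u in list(range(235,245))+list(range(259,270))])
```

```text
w4 col251 [(246, [74, 144, 192]), (247, [74, 143, 190]), (248, [74, 142, 189]), (249, [71, 138, 182]), (250, [72, 124, 157]), (251, [82, 86, 86]), (252, [82, 83, 81]), (253, [83, 84, 82]), (254, [82, 84, 82]), (255, [82, 83, 82]), (256, [83, 84, 82]), (257, [82, 83, 81]), (258, [83, 84, 82]), (259, [82, 85, 82])]
row264 [(235, [73, 141, 187]), (236, [72, 140, 185]), (237, [71, 138, 183]), (238, [61, 119, 156]), (239, [45, 83, 108]), (240, [43, 79, 103]), (241, [71, 76, 78]), (242, [78, 80, 78]), (243, [79, 80, 79]), (244, [79, 80, 79]), (259, [82, 83, 81]), (260, [83, 84, 82]), (261, [80, 80, 79]), (262, [47, 75, 94]), (263, [41, 73, 94]), (264, [42, 74, 94]), (265, [64, 124, 164]), (266, [73, 141, 186]), (267, [75, 144, 191]), (268, [75, 145, 193]), (269, [74, 145, 193])]
w5 col251 [(246, [75, 145, 194]), (247, [74, 144, 191]), (248, [74, 143, 190]), (249, [72, 140, 183]), (250, [73, 125, 158]), (251, [83, 87, 87]), (252, [84, 85, 83]), (253, [84, 85, 83]), (254, [84, 86, 84]), (255, [84, 86, 84]), (256, [83, 85, 83]), (257, [83, 85, 83]), (258, [84, 86, 83]), (259, [85, 87, 85])]
r
[... 550 characters left out ...]
49, [65, 127, 167]), (250, [59, 112, 147]), (251, [39, 73, 94]), (252, [39, 71, 91]), (253, [40, 71, 92]), (254, [40, 72, 93]), (255, [40, 73, 94]), (256, [40, 73, 94]), (257, [40, 73, 94]), (258, [40, 72, 93]), (259, [40, 72, 94])]
row264 [(235, [67, 130, 172]), (236, [66, 130, 171]), (237, [65, 128, 169]), (238, [57, 110, 146]), (239, [43, 78, 102]), (240, [40, 73, 95]), (241, [40, 73, 94]), (242, [40, 73, 95]), (243, [40, 74, 96]), (244, [40, 73, 95]), (259, [39, 71, 92]), (260, [39, 70, 91]), (261, [38, 69, 88]), (262, [38, 68, 88]), (263, [36, 67, 86]), (264, [35, 66, 86]), (265, [55, 103, 136]), (266, [67, 128, 170]), (267, [68, 132, 175]), (268, [69, 133, 178]), (269, [69, 134, 178])]
```

>>> send_rows([
  [0, -0.0005, 0.0017, 0],
  [0.005, 0, 0, 0],
  [0.005, 0, 0, 0],
  [0.002, 0, 0, 0],
  [0.002, 0, 0, 0],
  [0.002, 0, 0, 0],
  [0.001, 0, 0, 0],
  [0.001, 0, 0, 0],
  [0.001, 0, 0, 0],
  [0, 0, 0, 0],
])

```text
t: 9.62
tool_pos: [560.9, 90.6, 200.6]
eef_rot: [-167.4, 90.0, 8.2]
force: [0.1, 0.5, -1.9]
opening: 38.7
```

```bash
cat > f.py <<'E'
from h import *
import sys
a=[]
for i in range(5):
    C,im=shot('wrist',sys.argv[1]); R,p,s=pose(); a.append(s['force'])
print(p.round(2),np.mean(a,0).round(2),'sem',(np.std(a,0)/2).round(2),s['opening'].round(2))
E
python3 f.py w7
```

```text
Traceback (most recent call last):
  File "f.py", line 6, in <module>
    print(p.round(2),np.mean(a,0).round(2),'sem',(np.std(a,0)/2).round(2),s['opening'].round(2))
                                                                          ^^^^^^^^^^^^^^^^^^
AttributeError: 'float' object has no attribute 'round'
```

```bash
sed -i "s/s\['opening'\].round(2)/round(s['opening'],2)/" f.py; python3 f.py w8
```

```text
[560.9   90.56 200.59] [ 0.36  0.07 -2.16] sem [0.16 0.28 0.22] 38.84
```

>>> send_rows([
  [0.001, 0, 0, 0],
  [0.001, 0, 0, 0],
  [0.001, 0, 0, 0],
  [0.001, 0, 0, 0],
  [0.001, 0, 0, 0],
  [0, 0, 0, 0],
])

```text
t: 10.88
tool_pos: [561.0, 90.6, 195.5]
eef_rot: [-163.0, 90.0, 12.5]
force: [0.8, -0.8, -3.3]
opening: 38.9
```

```bash
python3 f.py w9
python3 - <<'E'
from h import *
C,im=shot('scene','s9')
x=cv2.imread('pics/w9.png')
cv2.imwrite('pics/c6.png',np.hstack([cv2.resize(im[130:260,190:320],(390,390)),cv2.resize(x[190:340,176:326],(390,390))]))
E
```

```text
[560.93  90.57 195.49] [ 1.2  -0.4  -2.11] sem [0.22 0.24 0.1 ] 38.73
```

View pics/c6.png

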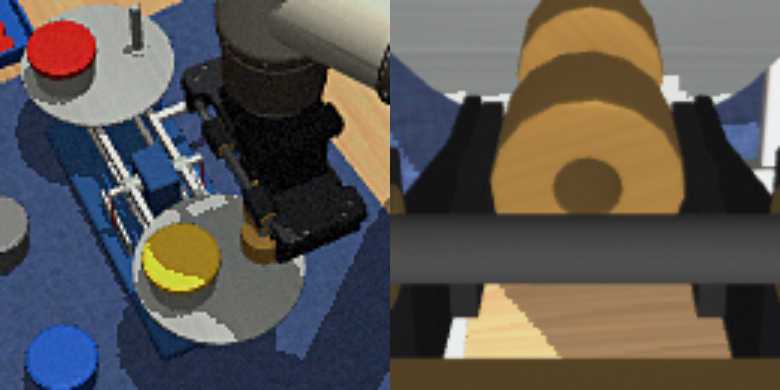

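The ring has entered the spindle (no vertical push), with a 1.2 N side force towards +x. I ease it that way.

>>> send_rows([
  [0, 0.0003, -0.0007, 0],
  [0, 0, 0, 0],
  [0.001, 0, 0, 0],
  [0.001, 0, 0, 0],
  [0, 0, 0, 0],
])

```text
t: 11.8
tool_pos: [561.4, 90.2, 193.4]
eef_rot: [22.9, 90.0, -161.6]
force: [-0.2, -0.7, -1.9]
opening: 39.0
```

```bash
python3 f.py w10
```

```text
[561.56  90.21 193.61] [ 0.25  0.01 -2.06] sem [0.2  0.15 0.15] 38.54
```

>>> send_rows([
  [0.002, 0, 0, 0],
  [0.002, 0, 0, 0],
  [0.002, 0, 0, 0],
  [0.002, 0, 0, 0],
  [0.002, 0, 0, 0],
  [0.002, 0, 0, 0],
  [0.002, 0, 0, 0],
  [0.002, 0, 0, 0],
  [0.002, 0, 0, 0],
  [0.002, 0, 0, 0],
  [0, 0, 0, 0],
])

```text
t: 13.42
tool_pos: [561.4, 90.1, 173.3]
eef_rot: [25.7, 90.0, -158.7]
force: [0.2, -0.4, -2.2]
opening: 38.8
```

```bash
python3 f.py w11
```

```text
[561.61  90.21 173.66] [ 0.31  0.35 -2.32] sem [0.2  0.1  0.16] 38.94
```

>>> send_rows([
  [0.001, 0, 0, 0],
  [0.001, 0, 0, 0],
  [0.001, 0, 0, 0],
  [0.001, 0, 0, 0],
  [0, 0, 0, 0],
])

```text
t: 14.3
tool_pos: [561.5, 90.2, 169.4]
eef_rot: [29.2, 90.0, -155.2]
force: [-0.6, -0.8, -1.5]
opening: 38.9
```

```bash
python3 f.py w12
```

```text
[561.59  90.22 169.6 ] [-0.37  0.09 -2.28] sem [0.21 0.3  0.25] 39.27
```

>>> send_rows([
  [0.001, 0, 0, 0],
  [0.001, 0, 0, 0],
  [0, 0, 0, 0],
])

```text
t: 14.92
tool_pos: [561.6, 90.2, 167.8]
eef_rot: [164.0, 90.0, -20.4]
force: [-0.7, -0.2, -0.1]
opening: 38.5
```

```bash
python3 f.py w13
```

```text
[561.58  90.22 167.78] [-0.99  0.08  0.3 ] sem [0.28 0.09 0.27] 38.86
```

Ring seated: TCP z is 167.8 (168.0 predicted) and its weight is taken. Next I release and retreat straight up.

>>> send_rows([
  [0, 0, 0, 0],
  [0, 0, 0, 0],
  [0, 0, 0, 0],
  [0, 0, 0, 0],
  [-0.005, 0, 0, 0],
  [-0.015, 0, 0, 0],
  [-0.025, 0, 0, 0],
  [-0.025, 0, 0, 0],
  [-0.012, 0, 0, 0],
  [0, 0, 0, 0],
  [0, 0, 0, 0],
  [0, 0, 0, 0],
], grip=0.06)

```text
t: 16.68
tool_pos: [561.1, 90.0, 248.4]
eef_rot: [24.4, 89.9, -160.0]
force: [-0.5, 0.4, 0.1]
opening: 60.1
```

```bash
python3 f.py w14
python3 - <<'E'
from h import *
T,t=shot('top','t14'); S,s=shot('scene','s14')
for im in (t,s): print(blobs(im[120:260,170:360],(0,150,90),(6,255,255)),blobs(im[120:260,170:360],(24,150,120),(34,255,255)))
w=cv2.imread('pics/w14.png')
cv2.imwrite('pics/c7.png',np.hstack([cv2.resize(s[120:250,185:315],(400,400)),cv2.resize(w[100:300,150:350],(400,400))]))
E
```

```text
[561.47  90.18 249.2 ] [ 0.09 -0.2   0.18] sem [0.13 0.2  0.16] 59.96
[(array([143.9,  54.2]), [133, 44, 23, 22, 382]), (array([183.1,  58.3]), [177, 55, 13, 8, 78]), (array([ 95.4, 107. ]), [90, 103, 12, 8, 85])] [(array([183. ,  37.3]), [177, 34, 13, 9, 84]), (array([185.2, 115.2]), [180, 110, 10, 11, 86])]
[(array([13.3, 13.2]), [4, 0, 20, 28, 209]), (array([40. , 25.5]), [29, 17, 23, 18, 325])] [(array([ 1.3, 31.8]), [0, 30, 4, 5, 16]), (array([ 75.9, 103.2]), [68, 98, 17, 9, 57])]
```

View pics/c7.png

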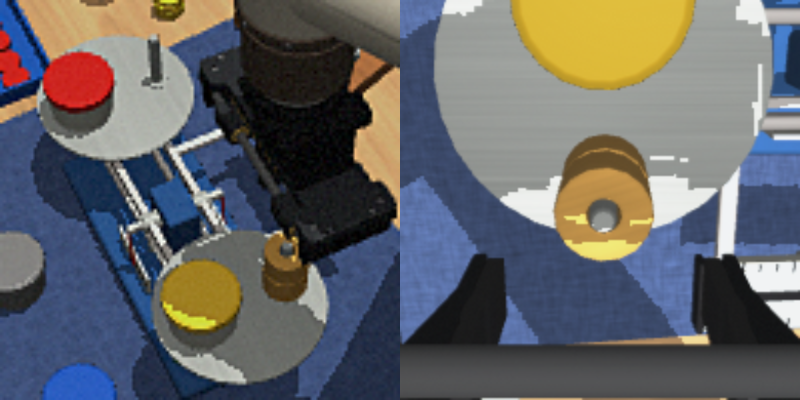

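Run:
```python
from h import *
w=cv2.imread('pics/w14.png'); h=cv2.cvtColor(w,cv2.COLOR_BGR2HSV)
for v in range(162,234):
    print(v,''.join(('#' if h[v,u,2]<70 else 'g' if h[v,u,1]<70 and h[v,u,2]<215 else 'w' if h[v,u,1]<70 else 'd' if h[v,u,2]<130 else 'o') for u in range(222,282)))
C=cam('wrist')
for z in (189.5,181.5,125.5): print(z,proj(C,(562,90.2,z)))
```

```text
162 gggggggggggggggggggggggggggggggggggggggggggggggggggggggggggg
163 gggggggggggggggggggggggggggggggggggggggggggggggggggggggggggg
164 gggggggggggggggggggggggggggggggggggggggggggggggggggggggggggg
165 gggggggggggggggggggggggggggggggggggggggggggggggggggggggggggg
166 gggggggggggggggggggggggggggggggggggggggggggggggggggggggggggg
167 gggggggggggggggggggggggggggggdddgggggggggggggggggggggggggggg
168 ggggggggggggggggggggggggddddddddddddddgggggggggggggggggggggg
169 gggggggggggggggggggggdddddddddddddddddddgggggggggggggggggggg
170 ggggggggggggggggggggdddddddddddddddddddddggggggggggggggggggg
171 ggggggggggggggggggdddddddddddddddddddddddddggggggggggggggggg
172 gggggggggggggggggdddddddddddddddddddddddddddgggggggggggggggg
173 ggggggggggggggggdddddddddddddddddddddddddddddggggggggggggggg
174 gggggggggggggggddddddddddddoooooooddddddddddddgggggggggggggg
175 ggggggggggggggddddddddoooooooodddooooooddddddddggggggggggggg
176 gggggggggggggdddddddooodddddddddddddoooooddddddggggggggggggg
177 gggggggggggggddddddoodddddddddddddddddddooddddddgggggggggggg
178 ggggggggggggdddddooddddddddddddddddddddddooodddddggggwww
[... 2981 characters left out ...]
ooooooooooooo
225 ddddddddddddddgooooooooooooooooooooooooooooooooooooooooooooo
226 ddddddddddddddddoooooooooooooooooooooooooooooooooooooooooooo
227 dddddddddddddddddgoooooooooooooooooooooooogooooooooooooooooo
228 ddddddddddddddddddggoooooooooooooooooooooooooooooooooooooooo
229 ddddddddddddddddddddddggoooooooooooooggooooooooooooooooooooo
230 ddddddddddddddddddddddddddggogggggddddoooooooooooooooooooooo
231 dddddddddddddddddddddddddddddddddddddddooooooooooooooooooooo
232 ddddddddddddddddddddddddddddddddddddddddoooooooooooooooooooo
233 dddddddddddddddddddddddddddddddddddddddddooooooooooooooooooo
189.5 [251.85701165 210.26462136]
181.5 [251.86198658 206.67433841]
125.5 [251.88952185 186.80282217]
```

Rings stack without a gap: in w14 each ring side spans about 8–9 px, and the tip shows inside the top hole. Next is the rider, with fingers closed above the pad.

>>> send_rows([
  [0, 0.036, 0.021, 0],
  [0, 0.036, 0.021, 0],
  [0, 0.036, 0.021, 0],
  [0, 0.0364, 0.0208, 0],
  [0.03, 0, 0, 0],
  [0.04, 0, 0, 0],
  [0.04, 0, 0, 0],
  [0.009, 0, 0, 0],
  [0, 0, 0, 0],
  [0, 0, 0, 0],
  [0, 0, 0, 0],
], grip=0, newtons=10)

```text
t: 18.4
tool_pos: [467.7, -47.0, 131.9]
eef_rot: [-164.4, 89.8, 11.1]
force: [0.5, 0.5, 0.0]
opening: 0.4
```

```bash
python3 f.py w15
python3 - <<'E'
from h import *
R,p,s=pose(); C=cam('wrist'); w=cv2.imread('pics/w15.png')
print('pad proj',proj(C,(466.7,-47.2,90.8)),'tip',proj(C,p+R@[8,0,0]),[b for b in blobs(w,(0,150,70),(6,255,255),40)])
T,t=shot('top','t15'); S,s=shot('scene','s15')
for im in (t,s): print([b for b in blobs(im[120:260,170:360],(0,150,90),(6,255,255),60)],blobs(im[120:260,170:360],(22,150,120),(34,255,255),60))
cv2.imwrite('pics/c8.png',np.hstack([cv2.resize(s[100:260,170:330],(400,400)),cv2.resize(w[100:300,150:350],(400,400))]))
E
```

```text
[466.9  -47.23 130.89] [-0.18  0.06 -0.11] sem [0.18 0.11 0.16] 0.39
pad proj [251.87463013 221.18485141] tip [251.86241857 241.60271717] [(array([251.8, 218.1]), [222, 204, 60, 35, 1310])]
[(array([143.9,  54.2]), [133, 44, 23, 22, 382]), (array([183.1,  58.2]), [177, 55, 13, 8, 77])] [(array([51.1, 45.3]), [40, 35, 23, 22, 399]), (array([183. ,  37.3]), [177, 34, 13, 9, 83]), (array([48.7, 71.9]), [43, 66, 13, 13, 92]), (array([185.3, 115.1]), [181, 110, 9, 11, 87])]
[(array([13.3, 13.2]), [4, 0, 20, 28, 209]), (array([39.9, 25.5]), [29, 17, 23, 18, 325])] [(array([79.9, 95.4]), [67, 84, 27, 23, 459])]
```

View pics/c8.png

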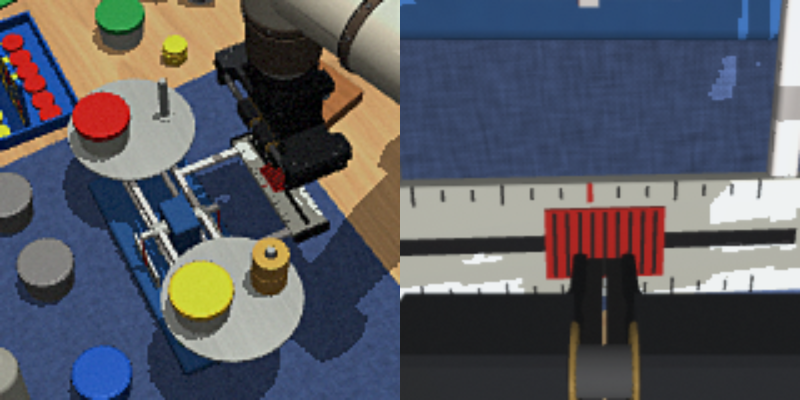

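The pad is centred under the closed fingertips (pad crop 545–664 by 207–277) and the rider is about 5 mm right of the red mark. Lids are unobstructed, so tilt can be read from here. I lower to the pad.

>>> send_rows([
  [0.012, 0, 0, 0],
  [0.01, 0, 0, 0],
  [0.005, 0, 0, 0],
  [0.001, 0, 0, 0],
  [0.001, 0, 0, 0],
  [0.001, 0, 0, 0],
  [0, 0, 0, 0],
])

```text
t: 19.62
tool_pos: [467.0, -47.2, 101.3]
eef_rot: [-174.7, 89.9, 0.9]
force: [-1.4, 1.0, 4.3]
opening: 0.3
```

```bash
python3 f.py w16
```

```text
[467.06 -47.22 101.25] [-2.23  0.57  5.53] sem [0.15 0.17 0.2 ] 0.59
```

>>> send_rows([
  [0.0003, 0, 0, 0],
  [0, -0.002, 0, 0],
  [0, -0.002, 0, 0],
  [0, -0.002, 0, 0],
  [0, 0, 0, 0],
])

```text
t: 20.5
tool_pos: [467.5, -41.5, 101.4]
eef_rot: [148.5, 89.9, -35.9]
force: [-2.1, -0.4, 8.3]
opening: 0.0
```

```bash
python3 f.py w17; python3 -c "
from h import *
print([b for b in blobs(cv2.imread('pics/w17.png'),(0,150,70),(6,255,255),40)],[b for b in blobs(cv2.imread('pics/w16.png'),(0,150,70),(6,255,255),40)])"
```

```text
[467.48 -41.42 101.29] [-2.63 -0.04  7.85] sem [0.24 0.18 0.26] 0.41
[(array([252.6, 231. ]), [218, 221, 70, 26, 959])] [(array([252.8, 231.1]), [218, 220, 69, 27, 932])]
```

>>> send_rows([
  [-0.0005, 0, 0, 0],
  [0, -0.002, 0, 0],
  [0, -0.002, 0, 0],
  [0, -0.002, 0, 0],
  [0, -0.002, 0, 0],
  [0, 0, 0, 0],
])

```text
t: 21.5
tool_pos: [468.1, -33.2, 101.2]
eef_rot: [169.6, 90.0, -14.8]
force: [-0.8, -0.9, 5.6]
opening: 0.6
```

```bash
python3 f.py w18; python3 -c "
from h import *
print([b for b in blobs(cv2.imread('pics/w18.png'),(0,150,70),(6,255,255),40)])"
```

```text
[468.14 -33.24 101.2 ] [-1.05 -0.12  5.55] sem [0.2  0.41 0.07] 0.5
[(array([252.6, 231.1]), [218, 221, 70, 26, 960])]
```

>>> send_rows([
  [0.0003, 0, 0, 0],
  [0, -0.002, 0, 0],
  [0, -0.002, 0, 0],
  [0, -0.002, 0, 0],
  [0, -0.002, 0, 0],
  [0, -0.002, 0, 0],
  [0, 0, 0, 0],
])

```text
t: 22.62
tool_pos: [468.9, -23.0, 100.4]
eef_rot: [-150.0, 90.0, 25.6]
force: [0.3, -0.4, 3.2]
opening: 0.4
```

```bash
python3 f.py w19; python3 -c "
from h import *
print([b for b in blobs(cv2.imread('pics/w19.png'),(0,150,70),(6,255,255),40)])"
```

```text
[468.88 -23.08 100.38] [0.59 0.76 2.1 ] sem [0.09 0.12 0.12] 0.35
[(array([252.6, 231. ]), [218, 220, 70, 27, 950])]
```

>>> send_rows([
  [-0.004, 0, 0, 0],
  [-0.01, 0, 0, 0],
  [-0.015, 0, 0, 0],
  [0, 0, 0, 0],
  [0, 0, 0, 0],
  [0, 0, 0, 0],
  [0, 0, 0, 0],
  [0, 0, 0, 0],
  [0, 0, 0, 0],
  [0, 0, 0, 0],
  [0, 0, 0, 0],
  [0, 0, 0, 0],
  [0, 0, 0, 0],
  [0, 0, 0, 0],
])

```text
t: 24.62
tool_pos: [468.6, -23.3, 129.5]
eef_rot: [-171.0, 90.0, 4.6]
force: [-0.0, -0.9, 0.0]
opening: 0.2
```

```bash
cat > tilt.py <<'E'
from h import *
# lid centroids (rim colour masks) in top and scene; mean over frames
def lid(im,box,lo,hi):
    x0,y0,x1,y1=box; b=max(blobs(im[y0:y1,x0:x1],lo,hi,60),key=lambda q:q[1][4])
    m=cv2.inRange(cv2.cvtColor(im[y0:y1,x0:x1],cv2.COLOR_BGR2HSV),np.array(lo),np.array(hi))
    n,l,st,c=cv2.connectedComponentsWithStats(m); i=1+np.argmax(st[1:,4]); return c[i]+[x0,y0],st[i,4]
RD=((0,150,90),(6,255,255)); YL=((22,150,120),(34,255,255))
B={'top':{'r':(295,155,335,195),'y':(203,148,242,184)},'scene':{'r':(194,130,226,160),'y':(230,198,268,232)}}
def meas(ims):
    X={}
    for k,c in (('r',RD),('y',YL)):
        a=[lid(ims[n],B[n][k],*c) for n in ('top','scene')]
        X[k]=tri([ray(cam(n),q[0]) for n,q in zip(('top','scene'),a)])[0]; print(k,[(q[0].round(2),q[1]) for q in a],X[k].round(1))
    d=X['y'][2]-X['r'][2]; print('dz',d.round(2)); return d
if __name__=='__main__':
    import sys
    for p in (('top0','scene0'),('t15','s15')):
        meas({'top':cv2.imread(f'pics/{p[0]}.png'),'scene':cv2.imread(f'pics/{p[1]}.png')})
    f=sys.argv[1]; meas({n:np.mean([shot(n,f'{n}_{f}')[1] for _ in range(2)],0).astype(np.uint8) for n in ('top','scene')})
E
python3 f.py w20; python3 tilt.py a
```

```text
[468.63 -23.31 129.45] [-0.04 -0.26  0.3 ] sem [0.11 0.15 0.25] 0.54
r [(array([313.85, 174.27]), np.int32(381)), (array([209.82, 145.46]), np.int32(318))] [ 620.  -193.3  151. ]
y [(array([221.09, 165.31]), np.int32(400)), (array([249.91, 215.36]), np.int32(457))] [643.4  84.5 171.9]
dz 20.81
r [(array([313.87, 174.25]), np.int32(382)), (array([209.9 , 145.52]), np.int32(325))] [ 620.  -193.3  150.8]
y [(array([221.12, 165.29]), np.int32(399)), (array([249.9 , 215.39]), np.int32(459))] [643.5  84.4 171.7]
dz 20.84
r [(array([314.44, 173.52]), np.int32(386)), (array([209.59, 143.48]), np.int32(328))] [ 620.  -193.3  160.4]
y [(array([221.15, 165.99]), np.int32(394)), (array([250.17, 217.24]), np.int32(454))] [643.4  85.1 163. ]
dz 2.63
```

Tilt reading: lid height difference is 2.6 mm (20.8 mm at the +0.08 stop), so the beam stands at roughly +0.010 to +0.015 rad. It needs about 2.5 mm more to the left.

>>> send_rows([
  [0.012, 0, 0, 0],
  [0.01, 0, 0, 0],
  [0.004, 0, 0, 0],
  [0.001, 0, 0, 0],
  [0.001, 0, 0, 0],
  [0.0008, 0, 0, 0],
  [0, 0, 0, 0],
])

```text
t: 25.95
tool_pos: [468.8, -23.2, 100.9]
eef_rot: [-150.8, 89.9, 24.8]
force: [-0.5, 0.5, 1.0]
opening: 0.3
```

```bash
python3 f.py w21; python3 -c "
from h import *
print([b for b in blobs(cv2.imread('pics/w21.png'),(0,150,70),(6,255,255),40)])"
```

```text
[468.86 -23.2  100.75] [-0.86  1.3   1.5 ] sem [0.21 0.3  0.28] 0.49
[(array([252.5, 231. ]), [218, 220, 70, 27, 947])]
```

>>> send_rows([
  [0.0004, 0, 0, 0],
  [0.0004, 0, 0, 0],
  [0.0004, 0, 0, 0],
  [0, 0, 0, 0],
])

```text
t: 26.7
tool_pos: [468.9, -23.2, 100.1]
eef_rot: [-170.8, 90.0, 4.8]
force: [-1.6, 2.2, 6.7]
opening: 0.9
```

```bash
python3 f.py w22
```

```text
[468.91 -23.16 100.11] [-1.87  2.27  6.13] sem [0.06 0.22 0.23] 0.53
```

>>> send_rows([
  [0, -0.001, 0, 0],
  [0, -0.001, 0, 0],
  [0, -0.0006, 0, 0],
  [0, 0, 0, 0],
])

```text
t: 27.45
tool_pos: [469.1, -21.1, 100.0]
eef_rot: [122.9, 90.0, -61.5]
force: [-0.7, -1.5, 5.2]
opening: 0.7
```

>>> send_rows([
  [-0.002, 0, 0, 0],
  [-0.01, 0, 0, 0],
  [-0.02, 0, 0, 0],
  [0, 0, 0, 0],
  [0, 0, 0, 0],
  [0, 0, 0, 0],
  [0, 0, 0, 0],
  [0, 0, 0, 0],
  [0, 0, 0, 0],
  [0, 0, 0, 0],
  [0, 0, 0, 0],
  [0, 0, 0, 0],
  [0, 0, 0, 0],
  [0, 0, 0, 0],
  [0, 0, 0, 0],
  [0, 0, 0, 0],
])

```text
t: 29.45
tool_pos: [468.9, -20.7, 131.4]
eef_rot: [27.4, 90.0, -157.0]
force: [-1.0, 0.5, -0.3]
opening: 0.1
```

```bash
python3 f.py w23; python3 tilt.py b | tail -3;  python3 tilt.py c | tail -3
python3 - <<'E'
from h import *
for f in ('w20','w23'): print(blobs(cv2.imread(f'pics/{f}.png'),(0,150,70),(6,255,255),40))
E
```

```text
[468.85 -20.72 131.48] [ 0.17 -0.09 -0.11] sem [0.13 0.33 0.3 ] 0.2
r [(array([314.54, 173.41]), np.int32(388)), (array([209.49, 143.22]), np.int32(326))] [ 620.1 -193.5  161.5]
y [(array([221.19, 166.11]), np.int32(393)), (array([250.05, 217.43]), np.int32(452))] [643.5  84.9 161.8]
dz 0.32
r [(array([314.53, 173.39]), np.int32(389)), (array([209.47, 143.24]), np.int32(327))] [ 620.2 -193.4  161.4]
y [(array([221.16, 166.12]), np.int32(392)), (array([250.05, 217.43]), np.int32(452))] [643.5  85.  161.8]
dz 0.41
[(array([252.2, 219.1]), [222, 205, 61, 35, 1341])]
[(array([254. , 218.2]), [224, 204, 60, 34, 1346])]
```

The reading is now 0.37 mm. Allowing for the fixed 1.55 mm bias found at the stop, that is about +0.007 rad: inside the limit, but with little margin. One more small nudge, about 1.2 mm net, should centre it.

>>> send_rows([
  [0.014, 0, 0, 0],
  [0.012, 0, 0, 0],
  [0.003, 0, 0, 0],
  [0.001, 0, 0, 0],
  [0.0008, 0, 0, 0],
  [0.0004, 0, 0, 0],
  [0.0003, 0, 0, 0],
  [0, 0, 0, 0],
])

```text
t: 31.1
tool_pos: [468.9, -20.6, 100.1]
eef_rot: [-147.8, 90.0, 27.7]
force: [-1.0, 1.2, 2.7]
opening: 0.0
```

```bash
python3 f.py w24
```

```text
[468.93 -20.63 100.03] [-1.44  1.51  2.85] sem [0.23 0.13 0.21] 0.42
```

>>> send_rows([
  [0.0004, 0, 0, 0],
  [0.0003, 0, 0, 0],
  [0, 0, 0, 0],
])

```text
t: 31.72
tool_pos: [468.9, -20.6, 99.9]
eef_rot: [175.8, 90.0, -8.7]
force: [-4.1, 2.5, 7.4]
opening: 0.5
```

```bash
python3 f.py w25
```

```text
[468.95 -20.62  99.89] [-2.54  2.25  7.33] sem [0.3  0.13 0.25] 0.52
```

>>> send_rows([
  [-0.0001, -0.001, 0, 0],
  [0, -0.0012, 0, 0],
  [0, 0, 0, 0],
])

```text
t: 32.35
tool_pos: [469.1, -18.9, 99.8]
eef_rot: [95.5, 90.0, -89.0]
force: [-1.7, -0.2, 6.5]
opening: 0.1
```

>>> send_rows([
  [-0.002, 0, 0, 0],
  [-0.01, 0, 0, 0],
  [-0.02, 0, 0, 0],
  [-0.03, 0, 0, 0],
  [0, 0, 0, 0],
  [0, 0, 0, 0],
  [0, 0, 0, 0],
  [0, 0, 0, 0],
  [0, 0, 0, 0],
  [0, 0, 0, 0],
  [0, 0, 0, 0],
  [0, 0, 0, 0],
  [0, 0, 0, 0],
  [0, 0, 0, 0],
  [0, 0, 0, 0],
  [0, 0, 0, 0],
  [0, 0, 0, 0],
  [0, 0, 0, 0],
])

```text
t: 34.6
tool_pos: [469.0, -18.5, 161.4]
eef_rot: [153.6, 90.0, -30.9]
force: [1.3, -0.2, 0.2]
opening: 0.2
```

```bash
python3 f.py w26; python3 tilt.py d | tail -3;  python3 tilt.py e | tail -1
python3 - <<'E'
from h import *
s=cv2.imread('pics/scene_e.png'); w=cv2.imread('pics/w26.png')
cv2.imwrite('pics/c9.png',np.hstack([cv2.resize(s[100:260,170:330],(400,400)),cv2.resize(w[40:300,90:410],(480,400))])[:,:800])
E
```

```text
[469.02 -18.54 161.35] [-0.03  0.33  0.17] sem [0.23 0.25 0.16] 0.51
r [(array([314.69, 173.34]), np.int32(392)), (array([209.47, 142.94]), np.int32(327))] [ 620.  -193.7  162.5]
y [(array([221.17, 166.19]), np.int32(392)), (array([250.1 , 217.58]), np.int32(451))] [643.4  85.1 161.1]
dz -1.41
dz -1.72
```

View pics/c9.png

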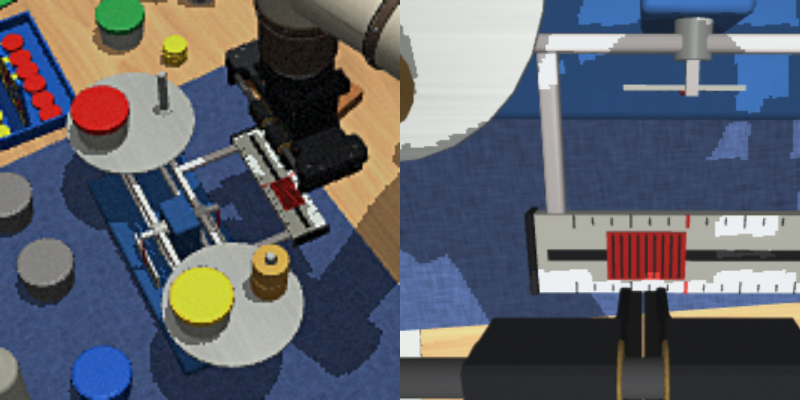

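```bash
python3 -c "
from station import ctrl
print(ctrl.sense()['t'],ctrl.job_done())"
```

```text
the job is handed in; nothing more can be done
35.25 None
```

I moved the ring weight and levelled the beam, then handed the job in at 35.3 s of the 72 s allowed; no verdict is reported.

- **Ring:** I took ring B off the low right pan beside the red tub and threaded it onto the left spindle beside the yellow tub. I corrected one 1.2 N sideways push on the way down. It seated at TCP z 167.8, against 168.0 expected, and its weight came off the gripper there. After release, the wrist picture showed the two rings stacked with no visible gap. How far the tip stands above the top ring was not clear from that picture.
- **Rider:** I dragged it left in three strokes, about 27 mm in all, mostly at 5 to 8 N. The force dropped to 2 N at the end of the first stroke, and the rider lagged the fingertip by about 1 mm in the second stroke.
- **Level:** The last two lid readings, taken about 0.2 s apart, were -1.4 and -1.7 mm. The +0.08 stop read 20.8 mm instead of the true 22.4 mm. If that is a fixed offset, the tilt is about 0.000 rad. If it is a scale error, the tilt is about -0.006 rad. Both are inside ±0.012.
- **At hand-in:** The two readings agreed within noise, so the beam was at rest. The gripper was about 60 mm clear of the rider, and both tubs were on their pans in the last pictures.

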